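# Dress two faces of a wax block on the emery board

### The job

Dress the two sawn faces of the blue carving-wax block on the emery board. First lay its broad sawn face on the emery with the block lengthwise along the fence, and slide it along the fence, flat, from the near end of the sheet to the far end; then turn the block a quarter so that its sawn edge is down and the broad face just dressed bears against the fence, and slide it along the fence from the near end to the far end again. Leave it standing there on that edge against the fence, and leave the other things on the bench alone.

Things in the scene. Friction and masses are not known exactly. Their poses are not given: they have to be found in the camera images.
- block_center (a point): Centre of the loose blue carving-wax block, 64 mm long (its x), 54 wide (y), 42 thick (z), about 0.14 kg. It starts lying on the bench, z up. Its two sawn faces are pale blue with saw lines: the broad one (64 x 54 mm) looks to its -z, underneath at the start; the sawn edge (64 x 42 mm) looks to its -y. The rest is smooth, dark blue. It can be gripped by its ends, 64 mm apart.
- block_broad (a point): Centre of the block's broad sawn face, 21 mm from the block's centre towards its -z; same axes as the block.
- emery_mid (a point): Centre of the top of the emery sheet, 19 mm above the bench. x runs along sheet and fence from the near end (towards the robot) to the far end, y across the sheet towards the fence, z up. The dark grey sheet is 230 mm (x) by 92 mm (y). Block centre here: y 19, z 21 mm with broad sawn face down, touching the fence; y 25, z 27 mm with sawn edge down, broad sawn face on the fence.
- block: The same wax block; its origin is the centre of the broad sawn face. At the start its sawn edge looks to the robot's right, within about 60 degrees of -y; a pale strip 5 mm wide on the top face runs along that edge.
- emery: The fixed emery sheet, same axes as emery_mid; origin 19 mm below it, at the underside of the plywood board (280 x 150 x 18 mm, same centre) that carries it. It does not move.
- tube_center (a point): Bystander: centre of an upright green wax tube, 40 mm across and 95 mm high, loose.
- gem_tin: Bystander: shallow round dark tin of stones, 94 mm across, 20 mm high, loose; origin under its centre.
- chasing_hammer: Bystander: hammer about 240 mm long lying on the bench, loose; origin near its middle, handle to its -x.
- bench_brush: Bystander: bench brush about 200 mm long lying on the bench, loose; origin near its middle, handle to its -x.
- flat_file: Bystander: flat file with an orange handle, 250 mm long, lying along its x, loose; origin under its middle.
- pliers: Bystander: flat-nose pliers with red grips, 140 mm long, loose; origin under the pivot, jaws to its +x.
- bench_block: Bystander: steel bench block 90 x 90 x 18 mm, loose, 1.1 kg; origin under its centre.
- fence: Fixed aluminium angle on the board, 260 mm long, same origin and axes as the emery body. Its upright leg stands along the sheet: the face towards the sheet is at y = 46 mm, 18 mm high above the emery, 4 mm thick. Its foot and flat screw heads behind it, to y = 73 mm, are under 5 mm above the emery.
There are look-alikes about, which are no part of the job. Leave any pink or yellow look-alike of the block alone.

How it is judged (in metres and radians):
On the way, in this order (a step that is already met when the one before it is completed fails the run):
1. broad sawn face flat on the emery with the block along and against the fence, at the near end of the sheet (angle between block_center's own z axis and vertical below 0.06 rad and angle between the x axis of block_center and the x axis of emery_mid, either way round below 0.07 rad and z of block_center in the frame of emery_mid below 0.0235 m and y of block_center in the frame of emery_mid above 0.0155 m and contact force between block and emery above 0.2 N and x of block_center in the frame of emery_mid below -0.05 m), for 0.05 s.
2. broad sawn face flat on the emery with the block along and against the fence, a third of the way, still flat and against the fence (angle between block_center's own z axis and vertical below 0.06 rad and angle between the x axis of block_center and the x axis of emery_mid, either way round below 0.07 rad and z of block_center in the frame of emery_mid below 0.0235 m and y of block_center in the frame of emery_mid above 0.0155 m and contact force between block and emery above 0.2 N and x of block_center in the frame of emery_mid between -0.045 and -0.01 m), for 0.05 s.
3. broad sawn face flat on the emery with the block along and against the fence, two thirds of the way, still flat and against the fence (angle between block_center's own z axis and vertical below 0.06 rad and angle between the x axis of block_center and the x axis of emery_mid, either way round below 0.07 rad and z of block_center in the frame of emery_mid below 0.0235 m and y of block_center in the frame of emery_mid above 0.0155 m and contact force between block and emery above 0.2 N and x of block_center in the frame of emery_mid between 0.01 and 0.045 m), for 0.05 s.
4. broad sawn face flat on the emery with the block along and against the fence, at the far end of the sheet (angle between block_center's own z axis and vertical below 0.06 rad and angle between the x axis of block_center and the x axis of emery_mid, either way round below 0.07 rad and z of block_center in the frame of emery_mid below 0.0235 m and y of block_center in the frame of emery_mid above 0.0155 m and contact force between block and emery above 0.2 N and x of block_center in the frame of emery_mid above 0.05 m), for 0.05 s.
5. sawn edge flat on the emery with the broad sawn face against the fence, at the near end of the sheet (angle between block_center's own y axis and vertical below 0.06 rad and angle between the x axis of block_center and the x axis of emery_mid, either way round below 0.07 rad and z of block_center in the frame of emery_mid below 0.0295 m and y of block_broad in the frame of emery_mid above 0.0425 m and contact force between block and emery above 0.2 N and x of block_center in the frame of emery_mid below -0.05 m), for 0.05 s.
6. sawn edge flat on the emery with the broad sawn face against the fence, a third of the way, still flat and against the fence (angle between block_center's own y axis and vertical below 0.06 rad and angle between the x axis of block_center and the x axis of emery_mid, either way round below 0.07 rad and z of block_center in the frame of emery_mid below 0.0295 m and y of block_broad in the frame of emery_mid above 0.0425 m and contact force between block and emery above 0.2 N and x of block_center in the frame of emery_mid between -0.045 and -0.01 m), for 0.05 s.
7. sawn edge flat on the emery with the broad sawn face against the fence, two thirds of the way, still flat and against the fence (angle between block_center's own y axis and vertical below 0.06 rad and angle between the x axis of block_center and the x axis of emery_mid, either way round below 0.07 rad and z of block_center in the frame of emery_mid below 0.0295 m and y of block_broad in the frame of emery_mid above 0.0425 m and contact force between block and emery above 0.2 N and x of block_center in the frame of emery_mid between 0.01 and 0.045 m), for 0.05 s.
8. sawn edge flat on the emery with the broad sawn face against the fence, at the far end of the sheet (angle between block_center's own y axis and vertical below 0.06 rad and angle between the x axis of block_center and the x axis of emery_mid, either way round below 0.07 rad and z of block_center in the frame of emery_mid below 0.0295 m and y of block_broad in the frame of emery_mid above 0.0425 m and contact force between block and emery above 0.2 N and x of block_center in the frame of emery_mid above 0.05 m), for 0.05 s.
At the end, for the whole second after the job is handed in: The block stands released and at rest on its sawn edge on the emery (within 3.4 degrees), parallel to the fence within 4 degrees, its broad sawn face within 3.5 mm of the fence, its centre over 50 mm past the sheet's middle towards the far end; bystanders within 30 mm of their places (all of step 8 and linear speed of block below 0.01 m/s and angular speed of block below 0.1 rad/s); the robot touches nothing.
It fails at once if one of the bystanders is moved more than 30 mm (distance of any of tube_center, gem_tin, chasing_hammer, bench_brush, flat_file, pliers, bench_block from where it was at the start of the episode above 0.03 m).
It also fails if it takes over 72 s, if anything falls off the work surface, if the arm or the gripper's body presses on something with over 40 N, if the wrist force passes 120 N, or if a joint passes its speed limit or range.

### The arm

A 6-joint arm with a two-finger parallel gripper is mounted at the origin on the work surface. World frame = base frame: x ahead of the robot, y to its left, z up, the work surface at z = 0. Lengths are in m, angles in degrees, forces in N, time in s.
With the tool pointing down it reaches from about 0.4 to 0.825 m from the base axis. Payload 7 kg.
Tool frame: the origin (TCP) lies between the finger pads; the fingertips stand 8 mm ahead of it and the grasp point (between the pads) lies 11 mm behind it; z points along the fingers, y is the line along which they close (so a half turn about z gives the same grasp; the last joint's range is limited). The gripper opens to 88 mm and grips with 3 to 60 N. Pads are 19 mm wide; open, the fingers measure 130 mm over their backs; the gripper's body (78 mm by 193 mm) begins 47 mm behind the grasp point.
Start: joints at [-51.102, 20.546, 0.682, 0, -70.136, -16.507], TCP at [0.257, -0.624, 0.235] pointing down, gripper open.
Joint ranges: [-176.03, 176.03], [-82.01, 121.73], [-58.28, 71.71], [-173.87, 95.51], [-174.79, -0.11], [-173.66, 173.66]. Speed limits (degrees/s): [136.94, 136.94, 172.46, 180, 180, 180].

### API

Orientations are given as a 3x3 rotation matrix whose columns are the frame's x, y, z axes.
In Python, from workcell import env, eyes, job gives the robot as it stands. Calls block until the motion is done:
- env.reach(position, orientation): joint-space move of the TCP to a pose.
- env.move_straight(position, frame=None, feed=0.15): straight line of the TCP; frame=None keeps the orientation; feed is the mean speed in m/s.
- env.set_joints(angles): joint-space move.
- env.gripper_to(opening): finger opening in m; the grip force is fixed at half the most; returns when the fingers have stopped.
- env.wait(seconds).
- env.ik(position, orientation): joint angles nearest the present ones, or None.
- env.get_state(): the state.
- eyes.capture(name): name is "side" or "top"; returns (picture, depth): 400x640x3 uint8, red, green, blue; 400x640 float32, m along the optical axis (not along the pixel's ray), 0 where there is no reading.
- eyes.camera_info(name): a dict with "fx", "fy", "cx", "cy" (pixels), "k1" (the pictures are not rectified: a ray, as slopes to the right and down, at radius r is drawn at 1 + k1 r^2 times it, then the intrinsics apply), "R" (3x3) and "t" (3): a world point X has camera coordinates R X + t. Camera axes: x right, y down, z forward; pixel columns grow to the right and rows downward; lengths in m; the calibration is good to about 2 mm. A picture is of the moment at which its call begins. camera_info takes no time and is no camera call.
A pose or a line that the arm cannot do raises env.PlanningError and nothing moves.
- job.sign_off(): hands the job in; it is judged then, once.
Trained networks look in the newest picture that a camera, given by its name, has taken for a name from the list of things; names that differ only in an ending like _2 or _b are one class to them, and where a whole thing is asked for, a point or a joint stands for the part that bears it (a point fixed in the world has none). Each returns a list of dicts, best first, with "conf" (0 to 1); they miss things now and then, are a little off and sometimes report something else, mostly with a low value. They report only what shows in the picture. A call takes as long as a camera call. They do not tell look-alikes from the thing itself.
- eyes.find_in(camera, label): "at" ([x, y, z] in m, in the coordinates of the camera as it stood for that picture, good to about 4 mm: the middle of the surface that is visible of it).
- eyes.mark_of(camera, label): "at" ([x, y, z] in m, in the coordinates of the camera as it stood for that picture, good to about 4 mm: a listed point, or the origin of a listed thing).
The state is a dict: "t": time; "joint_positions": joint angles; "qvel": joint speeds; "joint_efforts": joint torques, N m; "eef_pos": TCP position; "ee_rot": TCP orientation; "wrist_force": force on the tool from outside, world axes, zero at the start; "torque": the same for the moment, N m; "grip_width": finger opening in m; "grasp_force": force on a finger pad.
Only numpy, scipy, OpenCV 4.12 (cv2) and the standard library are available. Lean on these libraries where they do the work, as an engineer would, in place of code of your own. Each camera call takes 0.05 s, during which the arm holds its last target. There are 200 camera calls.

## Working session

There is one attempt and no reset: what is moved stays moved. The work goes in short steps, each a Python script; the robot and the scene stay as the last script left them, time stands still between calls to the robot, and variables do not carry over. Pictures are saved under pics/ and viewed, at most 10 in all, crops included, and the job is handed in when it is done.

```bash
ls; mkdir -p pics
cat > h.py <<'E'
import numpy as np, cv2
from workcell import env, eyes, job
def cap(n):
    p,d=eyes.capture(n); return p,d
def ray(n,uv):
    c=eyes.camera_info(n); K=np.array([[c['fx'],0,c['cx']],[0,c['fy'],c['cy']],[0,0,1.]])
    return cv2.undistortPoints(np.array(uv,float).reshape(-1,1,2),K,np.array([c['k1'],0,0,0,0.])).reshape(-1,2)
def w(n,pc):
    c=eyes.camera_info(n); return (np.atleast_2d(pc)-np.array(c['t']))@np.array(c['R'])
def pix3(n,uv,d):
    "world points from pixels with depth"
    r=ray(n,uv); uv=np.array(uv).reshape(-1,2).astype(int); z=d[uv[:,1],uv[:,0]]
    return w(n,np.c_[r*z[:,None],z])
def atz(n,uv,h):
    r=ray(n,uv); c=eyes.camera_info(n); R=np.array(c['R']); o=-R.T@np.array(c['t']); d=np.c_[r,np.ones(len(r))]@R
    return o+d*((h-o[2])/d[:,2])[:,None]
def cloud(n,d):
    v,u=np.mgrid[0:400,0:640]; return pix3(n,np.c_[u.ravel(),v.ravel()],d).reshape(400,640,3)
E
python3 - <<'E'
from h import *
for n in('side','top'):
    p,d=cap(n); cv2.imwrite(f'pics/{n}0.png',p[...,::-1]); np.save(n+'.npy',d); np.save(n+'p.npy',p)
    c=eyes.camera_info(n); print(n,{k:np.round(v,3).tolist() for k,v in c.items()if k!='name'})
    for l in('block_center','block','emery_mid','tube_center','gem_tin','chasing_hammer','bench_brush','flat_file','pliers','bench_block'):
        print(l,[(np.round(w(n,x['at'])[0],3).tolist(),round(x['conf'],2)) for x in eyes.mark_of(n,l)])
E
```

```text
pics
side {'fx': 463.463, 'fy': 463.463, 'cx': 317.942, 'cy': 204.602, 'k1': 0.003, 'R': [[-0.938, -0.345, -0.006], [-0.245, 0.677, -0.694], [0.244, -0.65, -0.72]], 't': [0.517, 0.196, 1.321]}
block_center [([0.393, 0.234, 0.022], 0.95), ([0.518, 0.297, 0.022], 0.93), ([0.546, 0.423, 0.024], 0.92), ([0.526, 0.188, 0.022], 0.75)]
block [([0.524, 0.186, -0.001], 0.89), ([0.386, 0.232, 0.006], 0.84), ([0.525, 0.297, 0.001], 0.67), ([0.547, 0.421, 0.006], 0.66)]
emery_mid [([0.565, -0.029, 0.02], 0.93), ([0.732, 0.277, 0.003], 0.68)]
tube_center [([0.456, -0.262, 0.05], 0.64)]
gem_tin [([0.732, 0.278, -0.0], 0.58)]
chasing_hammer [([0.35, -0.421, -0.001], 0.61)]
bench_brush [([0.352, 0.418, -0.003], 0.79)]
flat_file [([0.775, -0.038, 0.005], 0.78), ([0.456, -0.267, 0.046], 0.4), ([0.35, -0.421, -0.002], 0.33)]
pliers [([0.715, -0.324, 0.005], 0.74)]
bench_block [([0.527, -0.464, -0.0], 0.66)]
top {'fx': 395.182, 'fy': 395.182, 'cx': 314.129, 'cy': 196.744, 'k1': -0.035, 'R': [[-0.008, -1.0, -0.008], [-0.989, 0.009, -0.149], [0.149, 0.006, -0.989]], 't': [-0.032, 0.571, 1.23]}
block_center [([0.386, 0.234, 0.023], 0.87), ([0.522, 0.19, 0.021], 0.79), ([0.547, 0.422, 0.023], 0.74), ([0.523, 0.302, 0.025], 0.68)]
block [([0.525, 0.3, 0.0], 0.79), ([0.391, 0.232, -0.002], 0.77), ([0.548, 0.422, 0.004], 0.57), ([0.522, 0.187, 0.002], 0.55)]
emery_mid [([0.562, -0.024, 0.019], 0.65), ([0.71, -0.318, -0.002], 0.63), ([0.526, -0.466, 0.003], 0.25)]
tube_center [([0.457, -0.254, 0.051], 0.69)]
gem_tin [([0.726, 0.279, 0.002], 0.59)]
chasing_hammer [([0.347, -0.415, -0.0], 0.55)]
bench_brush [([0.354, 0.423, 0.004], 0.57)]
flat_file [([0.782, -0.037, -0.001], 0.81)]
pliers [([0.71, -0.322, -0.001], 0.57)]
bench_block [([0.524, -0.465, 0.006], 0.65)]
```

View pics/top0.png

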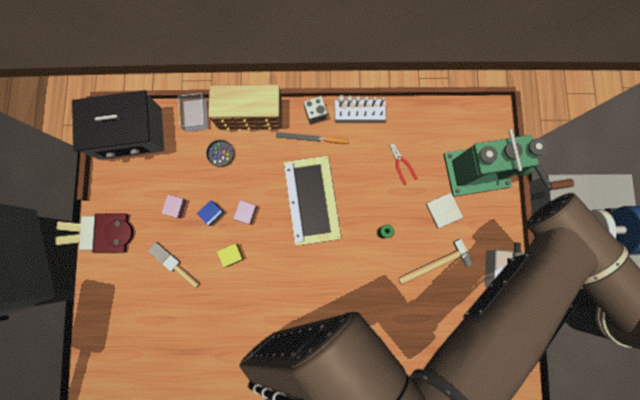

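View pics/side0.png

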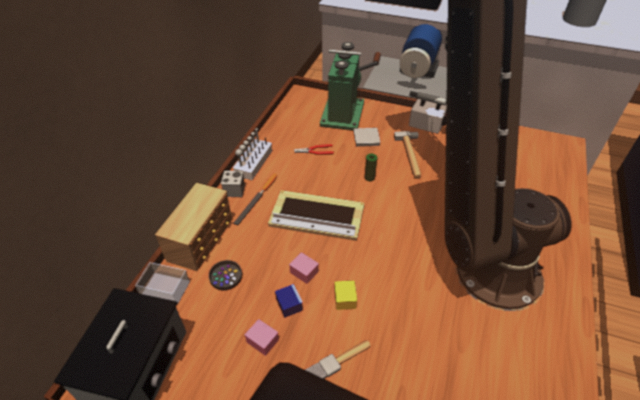

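The top view shows four block-like things: blue (209,212), pink (173,206) and (245,212), yellow (230,255). Blue fits, as the others are the look-alikes. The emery board is at (313,200) with the fence on its left, which is +y. The side view agrees, with blue at (289,300).

```bash
cat > m.py <<'E'
from h import *
def rect(X):
    (c,s,a)=cv2.minAreaRect(X[:,:2].astype(np.float32)*1000); return np.round(c,1),np.round(s,1),round(a,1)
out=[]
for n in('top','side'):
    p=np.load(n+'p.npy').astype(int); d=np.load(n+'.npy'); W=cloud(n,d); x,y,z=np.moveaxis(W,2,0)
    near=np.hypot(x-.523,y-.30)<.06
    blue=near&(p[...,2]>p[...,0]+25)
    print(n,'blue n',blue.sum(),'z pct',np.round(np.percentile(z[blue],[5,50,90,97]),4))
    nb=near&(z>.034)&(z<.05)&~((p[...,0]>p[...,2]+5))
    print(' top rect',rect(W[nb]),np.median(z[nb]),nb.sum())
    pale=nb&(p.sum(2)>260); print(' pale',pale.sum(),np.round(W[pale].mean(0),4) if pale.any() else '', 'topmean',np.round(W[nb].mean(0),4))
    e=(np.abs(x-.563)<.16)&(np.abs(y+.027)<.12)
    sh=e&(p.max(2)<75)&(z>.008)&(z<.03); 
    m=cv2.morphologyEx(sh.astype(np.uint8),cv2.MORPH_OPEN,np.ones((3,3)))>0
    print(' sheet',rect(W[m]),np.median(z[m]),m.sum())
    b=e&(z>.010); b=cv2.morphologyEx(b.astype(np.uint8),cv2.MORPH_OPEN,np.ones((3,3)))>0
    print(' board',rect(W[b]),np.median(z[b]),b.sum()); 
    f=e&(z>.030); print(' fence',rect(W[f]),np.median(z[f]),f.sum())
    u,v=(209,212) if n=='top' else (289,300)
    c1=cv2.resize(p[v-25:v+25,u-33:u+33].astype(np.uint8),(396,300),interpolation=cv2.INTER_CUBIC)
    u,v=(313,200) if n=='top' else (318,214)
    c2=cv2.resize(p[v-50:v+50,u-66:u+66].astype(np.uint8),(396,300),interpolation=cv2.INTER_CUBIC)
    out.append(np.hstack([c1,c2]))
cv2.imwrite('pics/crop1.png',np.vstack(out)[...,::-1])
E
python3 m.py
```

```text
top blue n 324 z pct [0.0375 0.0427 0.0462 0.0475]
 top rect (array([524. , 300.8]), array([54.1, 63.6]), 44.8) 0.04267228703523381 341
 pale 333 [0.523  0.3008 0.0426] topmean [0.5235 0.3003 0.0426]
 sheet (array([647.5, -17.3]), array([55.1, 83.3]), 4.6) 0.019031449939823204 183
 board (array([566.5, -29.7]), array([280.8, 150. ]), 7.9) 0.019320007697145668 3830
 fence (array([559.7,  24.4]), array([258.8,  17.7]), 8.0) 0.036766583421092874 105
side blue n 387 z pct [0.0395 0.0427 0.0453 0.0467]
 top rect (array([524.5, 301.6]), array([55.2, 63.9]), 46.1) 0.04265115642069092 445
 pale 63 [0.5103 0.2851 0.0429] topmean [0.5225 0.3038 0.0424]
 sheet (array([567.6, -40.1]), array([221.4,  75.3]), 7.4) 0.019983246697186135 1055
 board (array([567.4, -30.3]), array([280.6, 158. ]), 7.8) 0.020195236653943224 3192
 fence (array([562.,  17.]), array([258.3,  12.9]), 7.7) 0.03539251161730434 221
```

View pics/crop1.png

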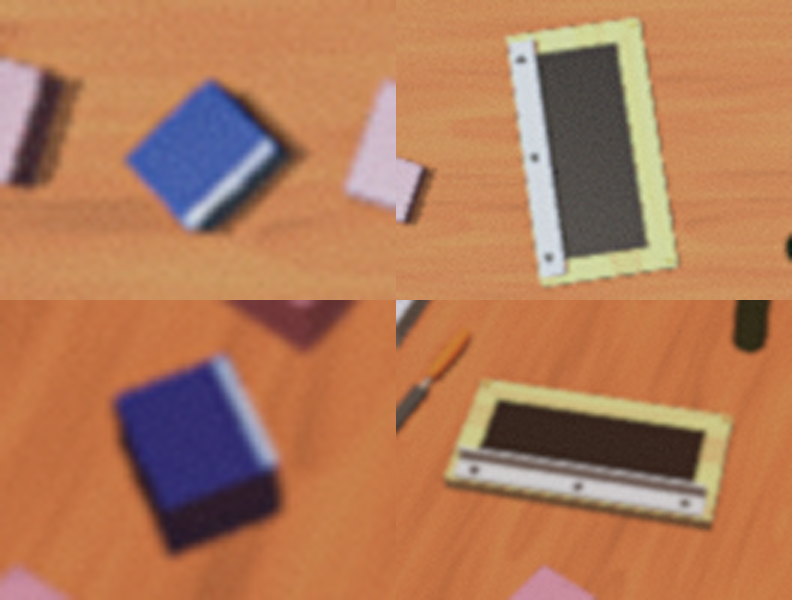

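The crop confirms the blue block. Its pale strip is on the lower-right (-x,-y) side, so its +y axis points at about 45° and its +x axis at about -45°. Top height is 42.7 mm in both views. The board is at yaw 7.9°, centre about (0.566,-0.029), fence on +y, and the board fit gives 281 x 150 mm as stated.

Plan:
1. Make pass 1 with a vertical grip.
2. Regrip with the tool tilted from the fence side.
3. Turn the block 90° about emery x.
4. Make pass 2.

```bash
cat >> h.py <<'E'
YAW=np.radians(7.9); EM=np.array([.566,-.029,.0193])
EX=np.array([np.cos(YAW),np.sin(YAW),0]); EY=np.array([-EX[1],EX[0],0]); EZ=np.array([0,0,1.])
def e2w(x,y,z): return EM+x*EX+y*EY+z*EZ
def w2e(p): return np.array([EX,EY,EZ])@(np.array(p)-EM)
def rot(phi,s=1,ax=EX):
    "tool y = s*ax; approach = down turned by phi deg about ax"
    ey=np.cross(EZ,ax); a=np.radians(phi); z=np.sin(a)*ey-np.cos(a)*EZ; y=s*ax
    return np.c_[np.cross(y,z),y,z]
def tcp(g,R): return np.array(g)+.011*R[:,2]
E
python3 - <<'E'
from h import *
b=np.radians(-44.6); bx=np.array([np.cos(b),np.sin(b),0])
print(np.round(env.get_state()['ee_rot'],2).tolist())
def t(name,g,R):
    q=env.ik(tcp(g,R),R); print(name,None if q is None else np.round(q).astype(int).tolist())
for s in(1,-1):
    print(s); t('pick',[.524,.301,.027],rot(0,s,bx))
    for x in(-.075,.075): t('v%g'%x,e2w(x,.019,.027),rot(0,s))
    for phi in(-60,-50,-40,-30): t('t%d'%phi,e2w(.075,.019,.027),rot(phi,s)); t('  up',e2w(-.02,-.02,.10),rot(phi,s))
    for phi in(30,40,50,60):
        for x in(-.075,.075): t('u%d %g'%(phi,x),e2w(x,.025,.03),rot(phi,s))
E
```

```text
[[-0.92, -0.38, 0.0], [-0.38, 0.92, -0.0], [-0.0, -0.0, -1.0]]
1
pick [48, 27, -22, 0, -41, 87]
v-0.075 [21, 17, -36, 0, -37, 167]
v0.075 [18, 28, -17, 0, -45, 170]
t-60 [37, 42, -35, 56, -67, 102]
  up [38, 30, -47, 54, -67, 102]
t-50 [35, 38, -35, 53, -59, 108]
  up [36, 25, -47, 51, -60, 109]
t-40 [32, 34, -35, 48, -52, 115]
  up [33, 21, -45, 46, -54, 117]
t-30 [29, 30, -33, 40, -46, 125]
  up [30, 18, -42, 38, -49, 128]
u30 -0.075 [-4, 24, -17, -34, -60, -148]
u30 0.075 [-1, 34, 0, -33, -66, -155]
u40 -0.075 [-10, 29, -13, -41, -69, -140]
u40 0.075 [-6, 37, 5, -40, -74, -148]
u50 -0.075 [-16, 34, -9, -46, -78, -133]
u50 0.075 [-11, 42, 9, -47, -82, -143]
u60 -0.075 [-20, 40, -5, -50, -86, -129]
u60 0.075 [-15, 46, 12, -53, -90, -140]
-1
pick [48, 27, -22, 0, -41, -93]
v-0.075 [21, 17, -36, 0, -37, -13]
v0.075 [18, 28, -17, 0, -45, -10]
t-60 [37, 42, -35, 56, -67, -78]
  up [38, 30, -47, 54, -67, -78]
t-50 [35, 38, -35, 53, -59, -72]
  up [36, 25, -47, 51, -60, -71]
t-40 [32, 34, -35, 48, -52, -65]
  up [33, 21, -45, 46, -54, -63]
t-30 [29, 30, -33, 40, -46, -55]
  up [30, 18, -42, 38, -49, -52]
u30 -0.075 [-4, 24, -17, -34, -60, 32]
u30 0.075 [-1, 34, 0, -33, -66, 25]
u40 -0.075 [-10, 29, -13, -41, -69, 40]
u40 0.075 [-6, 37, 5, -40, -74, 32]
u50 -0.075 [-16, 34, -9, -46, -78, 47]
u50 0.075 [-11, 42, 9, -47, -82, 37]
u60 -0.075 [-20, 40, -5, -50, -86, 51]
u60 0.075 [-15, 46, 12, -53, -90, 40]
```

```bash
cat >> h.py <<'E'
def st(): 
    s=env.get_state(); print('t%.1f'%s['t'],'tcp e',np.round(w2e(s['eef_pos'])*1000,1),'F e',np.round(np.array([EX,EY,EZ])@s['wrist_force'],1),'w %.4f'%s['grip_width'],'g %.0f'%s['grasp_force']); return s
E
python3 - <<'E'
from h import *
b=np.radians(-44.6); bx=np.array([np.cos(b),np.sin(b),0]); R=rot(0,-1,bx)
env.gripper_to(.088)
g=np.array([.524,.301,.027])
env.reach(tcp(g+[0,0,.15],R),R); st()
p,d=cap('side'); cv2.imwrite('pics/side1.png',p[150:400,150:470,::-1].repeat(2,0).repeat(2,1))
env.move_straight(tcp(g,R),None,.12); st()
env.gripper_to(.05); st()
env.move_straight(tcp(g+[0,0,.10],R),None,.15); st()
p,d=cap('side'); cv2.imwrite('pics/side1.png',p[150:400,150:470,::-1].repeat(2,0).repeat(2,1))
V=rot(0,-1); env.reach(tcp(e2w(-.075,.012,.09),V),V); st()
p,d=cap('side'); np.save('s2d',d);np.save('s2p',p); cv2.imwrite('pics/side2.png',p[80:330,150:470,::-1].repeat(2,0).repeat(2,1))
E
```

```text
t4.7 tcp e [  4.  332.1 146.7] F e [-0.2  0.4 -0.5] w 0.0879 g 0
t6.1 tcp e [  4.2 333.   -2.5] F e [-0.2 -1.   1.1] w 0.0877 g 0
t6.7 tcp e [  3.8 332.7  -3. ] F e [-1.2  0.3  2.9] w 0.0638 g 30
t7.5 tcp e [  3.1 332.2  95.7] F e [-0.6  0.9 -1.2] w 0.0639 g 30
t8.8 tcp e [-74.6  12.3  78.9] F e [-0.5  0.4 -1.7] w 0.0637 g 30
```

View pics/side2.png

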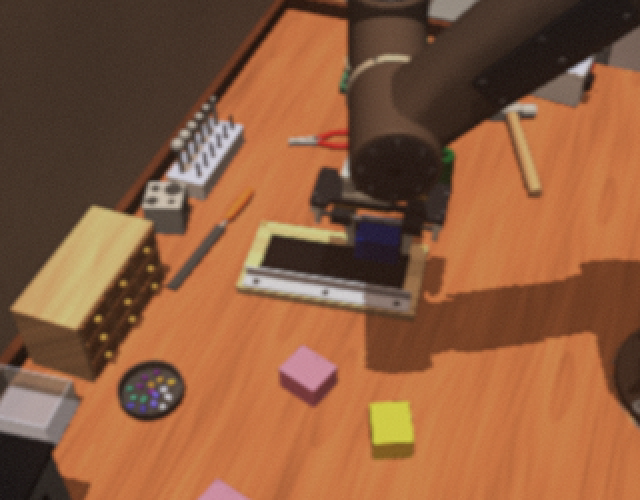

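Block (image about 378,240) is held above the near end, aligned with the fence. Now I seat it and slide.

```bash
cat >> h.py <<'E'
def F():
    f=np.mean([env.get_state()['wrist_force'] for _ in range(1)],0); return np.array([EX,EY,EZ])@f
def seek(cmd,R,ax,step,thr,n,feed=.02):
    "step commanded grasp point (emery coords) along ax until force there passes thr"
    for _ in range(n):
        f=F()[ax]
        if abs(f)>thr and np.sign(f)==-np.sign(step): break
        cmd[ax]+=step; env.move_straight(tcp(e2w(*cmd),R),None,feed)
    else: print('seek ran out')
    st(); return cmd
def slide(cmd,R,x1,fy,fz,step=.01):
    "slide to x1, trimming y and z to keep pressing forces"
    sg=np.sign(x1-cmd[0])
    while sg*(x1-cmd[0])>1e-6:
        f=F()
        cmd[1]+=np.clip((fy+f[1])*.00008,-.0006,.0006)   # f[1] is negative when pressed on the fence
        cmd[2]-=np.clip((fz-f[2])*.00008,-.0006,.0006)
        cmd[0]+=sg*min(step,abs(x1-cmd[0])); env.move_straight(tcp(e2w(*cmd),R),None,.04); st()
    return cmd
E
python3 - <<'E'
from h import *
R=rot(0,-1); c=[-.075,.012,.031]
env.move_straight(tcp(e2w(*c),R),None,.08); st()
c=seek(c,R,2,-.0005,5,20)
c=seek(c,R,1,.0005,7,30)
print(np.round(c,4)); np.save('c',c)
E
```

```text
t9.7 tcp e [-74.6  12.1  20.3] F e [ 0.1  0.1 -1. ] w 0.0636 g 30
t12.0 tcp e [-75.   12.   15.9] F e [-1.5  0.7  5.8] w 0.0639 g 30
t16.2 tcp e [-74.4  19.5  16. ] F e [ 2.3 -9.1  3.8] w 0.0638 g 30
[-0.075   0.0205  0.0265]
```

Run:
```python
from h import *
R=rot(0,-1); c=list(np.load('c.npy'))
c=slide(c,R,.072,8,6); print(np.round(c,4)); np.save('c',c)
```

```text
t16.6 tcp e [-66.6  19.4  15.8] F e [-5.4 -5.7 14.4] w 0.0639 g 30
t17.0 tcp e [-56.8  19.4  15.8] F e [-5.3 -8.1  6.9] w 0.0641 g 30
t17.4 tcp e [-46.7  19.4  15.9] F e [-4.  -8.   6.4] w 0.0636 g 30
t17.8 tcp e [-36.6  19.4  15.9] F e [-4.1 -7.4  5.8] w 0.0638 g 30
t18.2 tcp e [-26.7  19.4  15.9] F e [-3.6 -6.8  5.9] w 0.0639 g 30
t18.6 tcp e [-16.7  19.4  15.9] F e [-4.3 -8.1  6.1] w 0.0636 g 30
t19.0 tcp e [-6.6 19.4 15.9] F e [-4.6 -7.6  6.3] w 0.0638 g 30
t19.4 tcp e [ 3.3 19.4 15.9] F e [-4.7 -8.1  5.5] w 0.0637 g 30
t19.8 tcp e [13.4 19.4 15.9] F e [-4.2 -7.7  7.5] w 0.0641 g 30
t20.2 tcp e [23.4 19.4 15.9] F e [-3.6 -7.6  4.1] w 0.0636 g 30
t20.6 tcp e [33.5 19.4 15.9] F e [-3.8 -7.9  6.1] w 0.0639 g 30
t21.0 tcp e [43.5 19.4 15.9] F e [-4.7 -8.1  5.7] w 0.0641 g 30
t21.4 tcp e [53.6 19.4 15.9] F e [-4.  -7.3  6. ] w 0.0640 g 30
t21.8 tcp e [63.6 19.4 15.9] F e [-4.4 -7.3  6.3] w 0.0639 g 30
t22.2 tcp e [70.5 19.4 15.9] F e [-3.8 -7.5  6.1] w 0.0642 g 30
[0.072  0.0209 0.027 ]
```

Run:
```python
from h import *
V=rot(0,-1); c=np.load('c.npy'); h=.006*.7071
x0=w2e(env.get_state()['eef_pos'])[0]; print(x0)
env.gripper_to(.088); st()
env.move_straight(tcp(e2w(x0,c[1],.12),V),None,.15)
p,d=cap('side'); cv2.imwrite('pics/side3.png',p[80:330,150:470,::-1].repeat(2,0).repeat(2,1))
T=rot(-45,-1); g=np.array([x0,.019+h,.021+h]); back=np.array([0,.7071,.7071])
env.reach(tcp(e2w(*(g+.07*back)),T),T); st()
env.move_straight(tcp(e2w(*g),T),None,.08); st()
print('target',w2e(tcp(e2w(*g),T))*1000)
p,d=cap('side'); cv2.imwrite('pics/side4.png',p[80:330,150:470,::-1].repeat(2,0).repeat(2,1))
```

```text
0.07049502761281272
t22.8 tcp e [72.1 21.  16. ] F e [ 0.5 -0.   0.7] w 0.0874 g 0
t24.5 tcp e [70.1 64.9 66.1] F e [ 1.  -1.8  0.1] w 0.0877 g 0
t25.6 tcp e [70.9 15.8 17.7] F e [ 0.7 -0.1  1.1] w 0.0874 g 0
target [70.49502761 15.46442541 17.46442541]
```

View pics/side3.png

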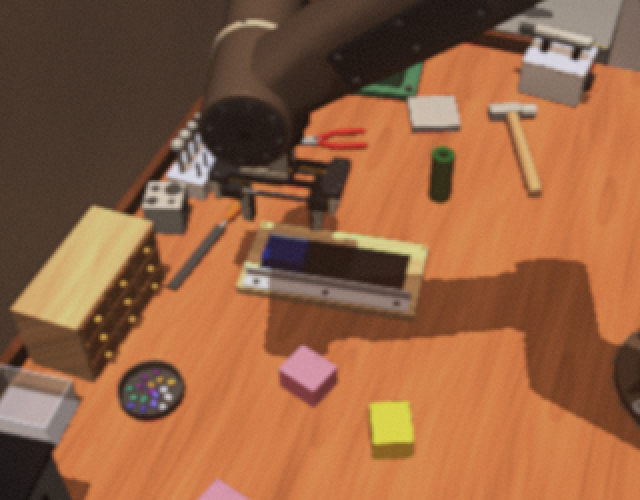

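View pics/side4.png

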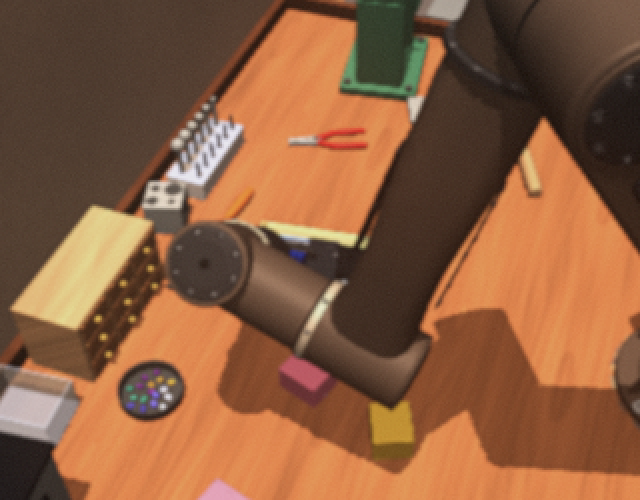

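Pass 1 is done: in side3 the block lies flat at the far end on the fence (image 285,252). In side4 the tilted gripper straddles it, with no contact force. Next I grip, lift and turn.

Run:
```python
from h import *
h=.006*.7071; T=rot(-45,-1); U=rot(45,-1)
env.gripper_to(.05); s=st(); x0=.0705
env.move_straight(tcp(e2w(x0,.019+h-.005,.12),T),None,.12); st()
env.move_straight(tcp(e2w(0,0,.13),T),None,.15)
for i,phi in enumerate((-15,15,45)):
    R=rot(phi,-1); env.move_straight(tcp(e2w(-.025*(i+1),0,.13),R),R,.05)
st()
p,d=cap('side'); cv2.imwrite('pics/side5.png',p[80:330,150:470,::-1].repeat(2,0).repeat(2,1))
c=[-.075,.016-h,.033+h]
env.move_straight(tcp(e2w(*c),U),None,.1); s=st(); print(w2e(tcp(e2w(*c),U))*1000)
p,d=cap('top'); cv2.imwrite('pics/top5.png',p[100:300,220:420,::-1].repeat(3,0).repeat(3,1))
```

```text
t26.1 tcp e [70.6 15.6 17.6] F e [-0.2  0.6  0.8] w 0.0640 g 30
t27.1 tcp e [ 70.1  10.3 111.6] F e [ 1.1  0.4 -1.7] w 0.0640 g 30
t29.9 tcp e [-75.    8.  121.6] F e [ 0.6  0.7 -0.9] w 0.0636 g 30
t31.0 tcp e [-74.6  19.3  29.9] F e [-0.5  0.3 -1.4] w 0.0638 g 30
[-75.          19.53557459  29.46442541]
```

View pics/side5.png

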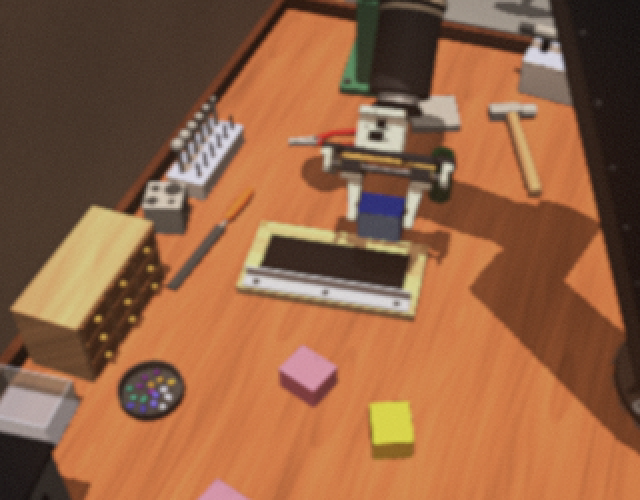

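The block is turned: its pale broad face looks to the fence and its dark faces are up. Now I seat it and slide.

Run:
```python
from h import *
h=.006*.7071; U=rot(45,-1); c=[-.075,.016-h,.033+h]
c[2]=.029+h; c[1]=.019-h; env.move_straight(tcp(e2w(*c),U),None,.04)
c=seek(c,U,2,-.0005,5,14)
c=seek(c,U,1,.0005,7,24)
print(np.round(c,4))
s=env.get_state(); g=w2e(s['eef_pos']-.011*s['ee_rot'][:,2])*1000; print('block centre est',g+[0,h*1000,-h*1000])
np.save('c',c)
```

```text
t31.8 tcp e [-74.9  22.5  25. ] F e [-1.6 -0.6  5.9] w 0.0637 g 30
t35.1 tcp e [-74.5  27.2  25. ] F e [-0.7 -7.6  7.4] w 0.0640 g 30
[-0.075   0.0213  0.0322]
block centre est [-74.46663579  23.73249517  28.54654131]
```

```bash
cat > tilt.py <<'E'
from h import *
for n in('side','top'):
    p,d=cap(n); p=p.astype(int); W=cloud(n,d); E=(W-EM)@np.array([EX,EY,EZ]).T
    m=(p[...,2]>p[...,0]+20)&(np.abs(E[...,0]-w2e(env.get_state()['eef_pos'])[0])<.035)&(np.abs(E[...,1]-.024)<.03)&(E[...,2]>.045)&(E[...,2]<.07)
    m=cv2.erode(m.astype(np.uint8),np.ones((2,2)))>0
    Q=E[m]
    if len(Q)<20: print(n,len(Q)); continue
    A=np.c_[Q[:,:2]-Q[:,:2].mean(0),np.ones(len(Q))]; k=np.linalg.lstsq(A,Q[:,2],rcond=None)[0]
    r=np.std(Q[:,2]-A@k); print(n,len(Q),'slopes deg',np.degrees(k[:2]).round(1),'se',np.degrees(r/np.sqrt(len(Q))/A[:,:2].std(0)).round(1),'z',k[2].round(4),'y range',np.percentile(Q[:,1],[2,98]).round(4))
E
python3 tilt.py
```

```text
side 183 slopes deg [-0.5  0.3] se [0.6 0.9] z 0.0542 y range [0.009  0.0457]
top 239 slopes deg [-0.9  0.4] se [0.5 0.9] z 0.0542 y range [0.0047 0.0412]
```

The block is flat (tilt 0.3°, top at 54.2 mm against 54). Sliding.

Run:
```python
from h import *
U=rot(45,-1); c=list(np.load('c.npy'))
c=slide(c,U,.072,8,6); print(np.round(c,4))
import runpy; runpy.run_path('tilt.py')
np.save('c',c)
```

```text
t35.6 tcp e [-66.3  27.3  25. ] F e [-6.4 -9.6  9.1] w 0.0640 g 30
t36.0 tcp e [-55.8  27.3  25. ] F e [-4.8 -7.5  6.9] w 0.0639 g 30
t36.4 tcp e [-45.9  27.3  25.1] F e [-4.9 -8.   6.1] w 0.0641 g 30
t36.8 tcp e [-35.9  27.3  25.1] F e [-4.2 -8.6  5.8] w 0.0635 g 30
t37.2 tcp e [-25.8  27.2  25.1] F e [-5.3 -7.1  5.8] w 0.0641 g 30
t37.6 tcp e [-15.9  27.3  25.1] F e [-5.6 -9.5  6.4] w 0.0634 g 30
t38.0 tcp e [-5.8 27.2 25. ] F e [-3.8 -7.3  5.9] w 0.0637 g 30
t38.4 tcp e [ 4.1 27.2 25.1] F e [-4.  -7.9  5.9] w 0.0639 g 30
t38.8 tcp e [14.1 27.2 25. ] F e [-5.  -8.4  4.9] w 0.0637 g 30
t39.2 tcp e [24.1 27.2 25.1] F e [-3.8 -7.   6.4] w 0.0634 g 30
t39.6 tcp e [34.1 27.2 25.1] F e [-4.2 -7.3  6.5] w 0.0637 g 30
t40.0 tcp e [44.1 27.2 25.1] F e [-5.1 -7.7  7. ] w 0.0636 g 30
t40.4 tcp e [54.2 27.2 25.1] F e [-3.5 -8.1  5.2] w 0.0638 g 30
t40.8 tcp e [64.1 27.2 25.1] F e [-4.1 -8.2  5.8] w 0.0637 g 30
t41.1 tcp e [71.1 27.2 25.1] F e [-4.  -6.8  5.8] w 0.0635 g 30
[0.072  0.0213 0.0326]
side 173 slopes deg [0.8 0.9] se [0.6 1. ] z 0.0543 y range [0.0091 0.0447]
top 219 slopes deg [-0.7 -1.1] se [0.5 0.9] z 0.0538 y range [0.0055 0.0417]
```

Now I release, back out along the approach, and look.

Run:
```python
from h import *
U=rot(45,-1); c=np.load('c.npy')
env.gripper_to(.088); s=st(); p0=np.array(s['eef_pos'])
env.move_straight(p0-.10*U[:,2],None,.1); st()
env.move_straight(p0-.10*U[:,2]+[0,0,.1],None,.15); env.wait(.3)
p,d=cap('side'); cv2.imwrite('pics/side6.png',p[150:250,230:390,::-1].repeat(5,0).repeat(5,1))
import runpy; s=runpy.run_path
from h import *
p=p.astype(int);E=(cloud('side',d)-EM)@np.array([EX,EY,EZ]).T
m=(p[...,2]>p[...,0]+20)&(np.abs(E[...,1]-.024)<.03)&(E[...,2]>.047)&(E[...,2]<.065)
Q=E[m]; print(len(Q),'z',np.median(Q[:,2]),cv2.minAreaRect((Q[:,:2]*1000).astype(np.float32)))
```

```text
t41.8 tcp e [72.  29.2 24.8] F e [ 0.2 -0.2 -0.2] w 0.0876 g 0
t43.0 tcp e [ 71.8 -41.   94.9] F e [ 0.5 -0.2  0.2] w 0.0875 g 0
193 z 0.054358939048259794 ((72.27810668945312, 26.28531265258789), (60.002559661865234, 45.966217041015625), 0.8891786336898804)
```

View pics/side6.png

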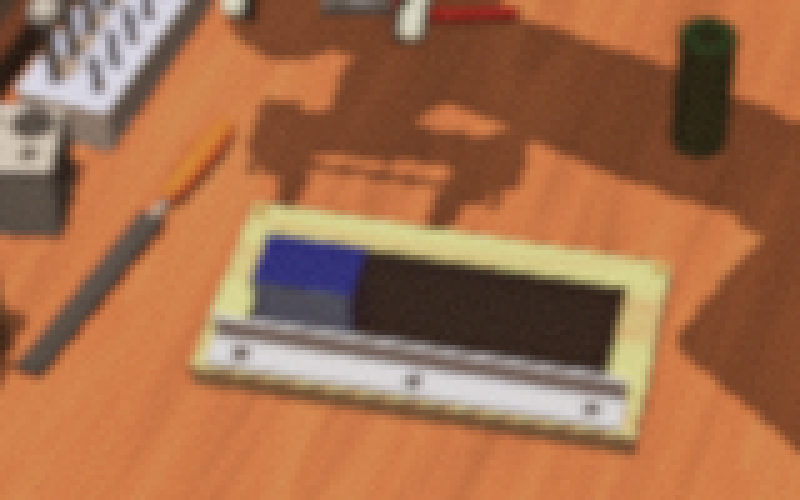

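The block stands at the far end (crop 305,285), its pale broad face on the fence and parallel to it. Its top is 54 mm up and its centre is at x about 72 mm. The file, pliers and tube look undisturbed.

```bash
python3 -c "
from h import *
print(job.sign_off())"
```

```text
the job is handed in; nothing more can be done
None
```

The job is handed in: both sawn faces were slid along the fence from near end to far end, and the block stands released on its sawn edge against the fence at the far end. The last move finished soon after 43 s of the 72 s allowed, and sign-off gave no verdict.

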